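# Release the spring lid of the capsule box and trap it before it hits the glass

## Task

Press down the red button at the end of the coffee capsule box: its spring lid shoots open towards the tall glass. Keep the button down with one fingertip and with the other finger stop the lid by its yellow rib when it is partly open, well before it reaches the glass. Lift nothing, leave the glass, the espresso cup and the honey jar where they stand, and finish while still holding the button down and the lid trapped.

Things in the scene. Friction and masses are not known exactly. Their poses are not given: they have to be found in the camera images.
- capsule_box: Wooden box fixed to the worktop, 100 mm (its x) by 200 mm (its y), rims 64 mm high; origin at the centre of its underside. The red button is at its -y end, the dark sliding lid covers the rest; the lid opens along the box's +y, so its front end runs out over the +y end of the box.
- button_top (a point): Centre of the top face of the red push button: 32 mm (box x) by 26 mm (box y), its centre 80 mm from the box's origin in -y; the top face is 74 mm above the worktop at rest and 66 mm when fully down. The metal deck round it is 61 mm high.
- release_button (a joint): How far the button is pressed down, m: 0 at rest, 0.008 fully down on a hard stop. Its spring takes about 2 N at rest and 6 N fully down; it returns when let go. The lid's latch lets go at about 0.004 to 0.005; from 0.005 the button counts as down.
- rib (a point): Top middle of the front (box +y) face of the yellow upright rib on the lid. The rib is 60 mm long (across, box x), 6 mm thick and stands 23 mm above the lid's top face (top of the rib 83 mm, top face of the lid 60 mm and its guide rails 64 mm above the worktop). With the lid shut this face is 30 mm from the button's centre in box +y; it moves with the lid. A finger standing in front of this face stops the lid.
- sliding_lid (a joint): How far the lid has slid open along box +y, m: 0 shut and latched, 0.1 fully out. When unlatched a spring drives it with 4.5 N at 0, falling to 1.5 N at 0.1, damped to roughly 0.1 m/s: it passes 0.08 less than a second after the latch lets go.
- tumbler: Tall clear glass, 69 mm wide, 143 mm high, loose, origin at the centre of its underside. It stands in the lid's way beyond the +y end of the box, its near side 90 to 102 mm from the front end of the shut lid (that end lies 97 mm from the box's origin).
- espresso_cup: Patterned espresso cup with a handle, 60 x 83 x 52 mm, loose, origin at the centre of its underside. Stands near the box; to be left alone.
- honey_jar: Honey jar with a grey lid, 71 mm wide, 110 mm high, loose, origin at the centre of its underside. Stands near the box; to be left alone.
Mind the look-alikes: they are no part of the job. Leave any orange look-alike of the tumbler alone.

How it is judged:
By the outcome, as a careful person would: the job done as asked, in the order asked, and still so for the second after the job is handed in, while the arm keeps its last pose, push and grip.
It also fails if it takes over 32 s, if anything falls off the work surface, if the arm or the gripper's body presses on something with over 40 N, if the wrist force passes 120 N, or if a joint passes its speed limit or range.

## Robot

A 6-joint arm with a two-finger parallel gripper is mounted at the origin on a cart in front of the work surface, level with it; the furniture and walls round the work are solid. World frame = base frame: x ahead of the robot, y to its left, z up, the work surface at z = 0. Lengths are in m, angles in rad, forces in N, time in s.
With the tool pointing down it reaches from about 0.25 to 0.725 m from the base axis. Payload 9.7 kg.
Tool frame: the origin (TCP) lies midway between the tips of the shut fingers; the grasp point (between the pads) lies 19 mm behind it (pinch_z is the z of the grasp point in the tool frame, in m); z points along the fingers, y is the line along which they close (so a half turn about z gives the same grasp; the last joint's range is limited). The gripper opens to 85 mm and grips with 20 to 120 N. Pads are 22 mm wide; open, the fingers measure 114 mm over their backs; the gripper's body (76 mm by 85 mm) begins 54 mm behind the grasp point. The pads swing forward as they close: fully open they stand 13 mm farther back than shut.
Start: joints at [-1.188, 0.087, 0.176, 1.66, 0, 1.571], TCP at [0.205, -0.51, 0.231] pointing down, gripper open.
Joint ranges: [-3.13, 3.13], [-0.85, 1.81], [-1.15, 1.24], [-2.2, 2.28], [-1.44, 1.52], [-3.14, 3.14]. Speed limits (rad/s): [2.22, 2.22, 2.57, 3.14, 3.14, 3.14].

## Interface

Orientations are given as a rotation vector (axis times angle).
In Python, from workcell import read_state, read_camera, camera_info, hand_in, pinch_z gives the robot as it stands.
- The arm moves only by the shell command python3 -m crank 'ROWS' [OPENING] [FORCE]. ROWS is JSON, one flat list of numbers, 4 for each row, row after row: the shift along the world's x, y, z in mm, then the turn about the world's z in rad. A call has 1 to 8 rows; each row is the pose to reach, as a shift and turn from the pose commanded when the call began; what a row does not reach only later rows make up. A row lasts 1/10 s, in which the tool goes at most 50 mm and 8.59 degrees, less where a joint would pass 70% of its speed; a pose out of reach is approached as far as the arm can. A call with a gripper value outside its range is refused whole. OPENING is the finger opening in mm, from 0 to 85.4, set as the call begins (- or left out, the last holds). The fingers move at their own pace and stop on an object; FORCE is the grip in N (left out, the last holds). Time passes only in rows, so rows that repeat a pose let the fingers close. It gives the time, the measured TCP pose, the force, the opening and the grip force at its end, in the units of the state.
- read_state(): the state, without advancing time (a new reading comes with each control period).
- read_camera(name): name is "scene" or "top" or "wrist"; returns (picture, depth): 400x640x3 uint8, red, green, blue; 400x640 float32, m along the optical axis (not along the pixel's ray), 0 where there is no reading.
- camera_info(name): a dict with "fx", "fy", "cx", "cy" (pixels), "rvec" (rotation vector, rad) and "tvec" (3), from world to camera coordinates, as OpenCV has them. Camera axes: x right, y down, z forward; pixel columns grow to the right and rows downward; lengths in m; the calibration is good to about 2 mm. The wrist camera is an equidistant fisheye: a pixel r from the principal point sees the ray r / f radians off the axis. A picture is of the moment at which its call begins: read the wrist's pose just before it. camera_info takes no time and is no camera call; for the wrist camera it gives the pose at the moment of the call.
- hand_in(): hands the job in; it is judged then, once.
The state is a dict: "clock": time; "q": joint angles; "joint_vel": joint speeds; "effort": joint torques, N m; "position": TCP position; "orientation": TCP orientation; "ft_force": force on the tool from outside, world axes, zero at the start; "torque": the same for the moment, N m; "gripper_width": finger opening in m; "finger_force": force on a finger pad.
Only numpy, scipy, OpenCV 4.12 (cv2) and the standard library are available. Lean on these libraries where they do the work, as an engineer would, in place of code of your own. Each camera call takes 0.05 s, during which the arm holds its last target. There are 200 camera calls.

## Working session

There is one attempt and no reset: what is moved stays moved. The work goes in short steps, Python scripts to look and compute and a shell command to move; the robot and the scene stay as the last step left them, time stands still between calls to the robot, and variables do not carry over. Pictures are saved under pics/ and viewed, at most 10 in all, crops included, and the job is handed in when it is done.

```bash
mkdir -p pics; ls; python3 - <<'E'
from workcell import *
import cv2,numpy as np
print(read_state(), pinch_z if not callable(pinch_z) else pinch_z())
for n in ("top","scene"):
    p,d=read_camera(n); cv2.imwrite(f"pics/{n}0.png",p[:,:,::-1]); np.savez(f"{n}0.npz",p=p,d=d); print(n,camera_info(n))
E
```

```text
pics
{'clock': 0.0, 'q': array([-1.18800397e+00,  8.74470637e-02,  1.75129046e-01,  1.65981424e+00,
       -3.17686052e-05,  1.57083534e+00]), 'joint_vel': array([-8.11568993e-05, -1.64505541e-04, -1.50629956e-04, -2.77412365e-04,
        3.98508292e-04, -1.56763871e-03]), 'effort': array([ 7.02972702e-04, -5.20388246e+01,  4.64807081e+01,  1.61281053e-02,
        4.41179679e-05,  1.13036083e-05]), 'position': array([ 0.20533437, -0.50997642,  0.23058762]), 'orientation': array([-3.08295587e+00, -5.97315973e-01,  4.48037786e-04]), 'ft_force': array([-0.72949407, -0.28940111,  0.08983872]), 'torque': array([ 0.0286845 ,  0.05304148, -0.01293341]), 'finger_force': 0.0, 'gripper_width': 0.08537213585465188} -0.0187
top {'fx': 376.1061896311001, 'fy': 376.1061896311001, 'cx': 325.22074779246475, 'cy': 201.38252082786892, 'rvec': array([ 2.15440742, -2.12555244,  0.18615942]), 'tvec': array([0.02940312, 0.59370247, 1.04244853])}
scene {'fx': 389.7117699921645, 'fy': 389.7117699921645, 'cx': 322.1649820930924, 'cy': 206.97098531553954, 'rvec': array([ 2.35805834, -0.63518393,  0.25497553]), 'tvec': array([-0.52030451,  0.30701287,  0.90371536])}
```

View pics/top0.png

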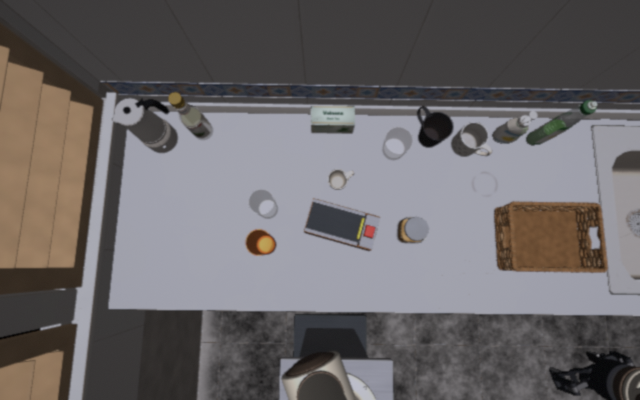

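View pics/scene0.png

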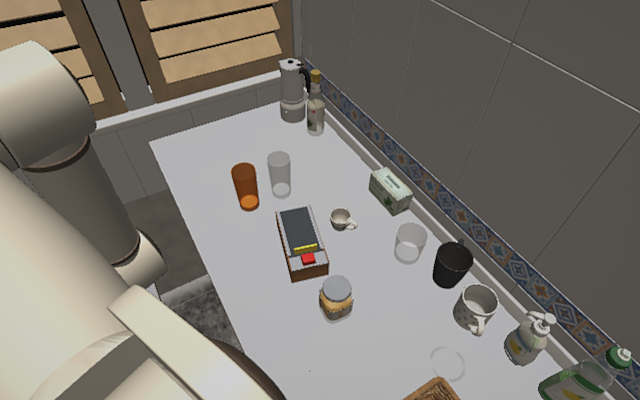

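Top view: box at about (342,224), red button (370,232), yellow rib (361,229). The clear tumbler is at (265,206), with its orange look-alike at (262,243) and two other clear glasses at (395,148) and (485,184). Cup at (338,179), honey jar at (413,230). Only one thing is red, the button at (370,232), so next I measure it and crop close.

```bash
cat > h.py <<'E'
import numpy as np,cv2
from workcell import *
def ray(ci,uv,fish=False):
    R=cv2.Rodrigues(np.array(ci["rvec"]))[0];t=np.array(ci["tvec"])
    x=(uv[0]-ci["cx"])/ci["fx"];y=(uv[1]-ci["cy"])/ci["fy"]
    if fish:
        r=np.hypot(x,y);k=np.tan(r)/max(r,1e-9);x*=k;y*=k
    return -R.T@t, R.T@np.array([x,y,1.])
def onplane(ci,uv,z,fish=False):
    o,d=ray(ci,uv,fish); return o+d*(z-o[2])/d[2]
def red(p):
    p=p.astype(int); return ((p[...,0]>130)&(p[...,1]<75)&(p[...,2]<75)).astype(np.uint8)
def yel(p):
    p=p.astype(int); return ((p[...,0]>120)&(p[...,1]>100)&(p[...,2]<70)).astype(np.uint8)
def blob(m,box=None):
    if box is not None:
        k=np.zeros_like(m);k[box[1]:box[3],box[0]:box[2]]=1;m=m*k
    n,l,s,c=cv2.connectedComponentsWithStats(m)
    i=1+np.argmax(s[1:,4]); return c[i],s[i],(l==i)
E
python3 - <<'E'
from h import *
for n,bx in (("top",(300,190,385,255)),("scene",(270,200,330,285))):
    f=np.load(n+"0.npz");p=f["p"];ci=camera_info(n)
    cr,sr,_=blob(red(p),bx);cy,sy,my=blob(yel(p),bx)
    B=onplane(ci,cr,.074);print(n,"button",cr,sr,B.round(4))
    print("rib",cy,sy,onplane(ci,cy,.083).round(4))
    for (u,v) in [tuple(x) for x in cv2.boxPoints(cv2.minAreaRect(np.argwhere(my)[:,::-1].astype(np.float32)))]: print("  ",u,v,onplane(ci,(u,v),.083).round(4))
    x0,y0,x1,y1=bx
    cv2.imwrite(f"pics/{n}crop.png",cv2.resize(p[y0:y1,x0:x1,::-1],None,fx=6,fy=6,interpolation=cv2.INTER_CUBIC))
E
```

```text
top button [368.93333333 231.46666667] [364 226  10  12  45] [ 0.5055 -0.0858  0.074 ]
rib [360.  225.5] [359 221   3  10  10] [ 0.521  -0.0599  0.083 ]
   358.52942 229.88235 [ 0.5087 -0.0558  0.083 ]
   360.7647 220.9412 [ 0.5337 -0.0621  0.083 ]
   361.47058 221.11768 [ 0.5333 -0.064   0.083 ]
   359.2353 230.05884 [ 0.5082 -0.0578  0.083 ]
scene button [307.57407407 257.25      ] [301 252  14  11 108] [ 0.5085 -0.0879  0.074 ]
rib [311.5 246. ] [310 246   4   1   4] [ 0.5307 -0.0685  0.083 ]
   313.0 246.0 [ 0.534  -0.0704  0.083 ]
   313.0 246.0 [ 0.534  -0.0704  0.083 ]
   310.0 246.0 [ 0.5275 -0.0667  0.083 ]
   310.0 246.0 [ 0.5275 -0.0667  0.083 ]
```

View pics/topcrop.png

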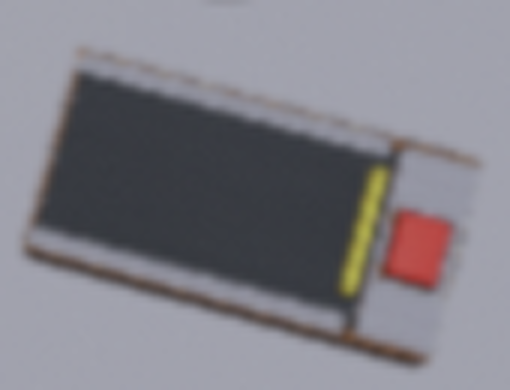

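The crop shows the box with the red button at about (369,231) and the rib at (361,228). The box's +y points left and slightly up in the image, so a yaw of about -0.27 rad. I'll turn the tool so its y lies along box +y (about +2.49 rad) and go above the box.

```bash
python3 -m crank '[25,35,5,0.14, 60,85,10,0.28, 95,140,15,0.42, 130,190,20,0.56, 165,240,20,0.70, 200,290,20,0.84, 230,335,20,0.98, 255,370,20,1.12]' 50 20
python3 -m crank '[25,35,-5,0.14, 45,65,-10,0.28, 55,80,-15,0.42, 56,84,-20,0.56, 56,84,-25,0.70, 56,84,-30,0.84, 56,84,-30,0.98, 56,84,-30,1.12]'
python3 -m crank '[0,0,0,0.13,0,0,0,0.25,0,0,0,0.25,0,0,0,0.25]'
python3 - <<'E'
from h import *
s=read_state();ci=camera_info("wrist");p,d=read_camera("wrist")
print(s["clock"],s["position"],s["q"].round(2),s["gripper_width"],s["ft_force"],cv2.Rodrigues(s["orientation"])[0].round(3).tolist())
np.savez("w1.npz",p=p,d=d,**{k:ci[k] for k in ci});cv2.imwrite("pics/w1.png",p[:,:,::-1])
cr,sr,_=blob(red(p));cy,sy,my=blob(yel(p))
print(cr,sr,onplane(ci,cr,.074,True),cy,sy,onplane(ci,cy,.083,True))
E
```

```text
clock: 0.9
position: [0.4286, -0.185, 0.251]
orientation: [2.29, 2.151, 0.0]
ft_force: [1.4, -0.8, 0.2]
gripper_width: 0.05
finger_force: 0.0
clock: 1.7
position: [0.4837, -0.1028, 0.2205]
orientation: [-0.796, -3.038, 0.0]
ft_force: [-0.1, -0.6, 1.1]
gripper_width: 0.05
finger_force: 0.0
clock: 2.1
position: [0.4839, -0.1029, 0.2208]
orientation: [-0.426, -3.112, -0.0]
ft_force: [-0.5, -0.0, 0.0]
gripper_width: 0.0499
finger_force: 0.0
2.1 [ 0.48387938 -0.10288252  0.22081208] [-0.21 -0.05  0.02  1.64  0.    0.06] 0.049939618142721916 [-0.53886938 -0.00872239  0.01901637] [[-0.963, 0.269, -0.0], [0.269, 0.963, 0.0], [0.0, -0.0, -1.0]]
[348.09103079 207.40829987] [336 193  26  30 747] [ 0.50820952 -0.08600405  0.074     ] [376.78635015 209.17210682] [373 180   8  60 337] [ 0.51459334 -0.05980436  0.083     ]
```

View pics/w1.png

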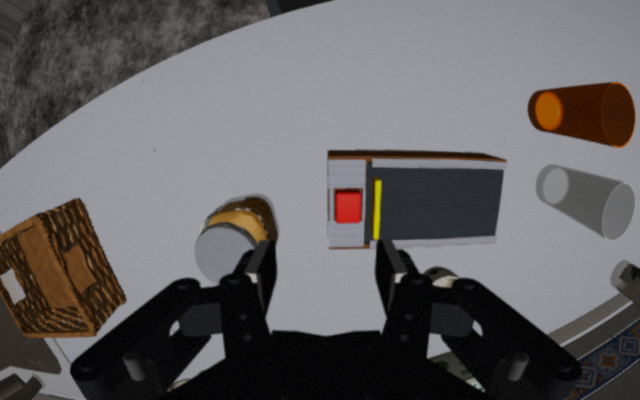

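The wrist view shows the button at (348,207) and the rib at (377,209), both agreeing with the top-camera estimate. The jar (235,245) and cup (440,275) lie clear of the fingers. Next I check the rib angle and the jar and cup clearance.

```bash
python3 - <<'E'
from h import *
f=np.load("w1.npz");ci={k:f[k] for k in f if k not in "pd"};p=f["p"]
_,_,my=blob(yel(p));P=np.array([onplane(ci,(u,v),.083,True)[:2] for v,u in np.argwhere(my)])
vx,vy,_,_=cv2.fitLine(P.astype(np.float32),cv2.DIST_L2,0,.01,.01).ravel();print("box x dir",vx,vy,np.arctan2(vy,vx))
_,_,m=blob(red(p));Q=np.array([onplane(ci,(u,v),.074,True)[:2] for v,u in np.argwhere(m)])
r=cv2.minAreaRect((Q*1000).astype(np.float32));print(r)
g=camera_info("top")
print("jar",onplane(g,(414,229),.11),"cup",onplane(g,(338,179),.052))
E
```

```text
box x dir 0.9662729 -0.25752026 -0.260455
((508.6015625, -85.8088150024414), (24.445886611938477, 29.695964813232422), 74.47063446044922)
jar [ 0.51069277 -0.20359142  0.11      ] cup [0.65952631 0.00093041 0.052     ]
```

```bash
python3 -m crank '[10,15,0,0,22,32,0,0,33,48,-20,0,33,48,-55,0,33,48,-85,0,33,48,-115,0,33,48,-120,0,33,48,-120,0]' 50 20
python3 - <<'E'
from h import *
s=read_state();ci=camera_info("wrist");p,d=read_camera("wrist")
print(s["clock"],s["position"],s["gripper_width"],s["ft_force"])
np.savez("w2.npz",p=p,d=d,**{k:ci[k] for k in ci});cv2.imwrite("pics/w2.png",cv2.resize(p[150:350,180:500,::-1],None,fx=2.4,fy=2.4))
cr,sr,_=blob(red(p));cy,sy,my=blob(yel(p))
print(cr,sr,onplane(ci,cr,.074,True),cy,sy,onplane(ci,cy,.083,True))
p,d=read_camera("scene");cv2.imwrite("pics/s2.png",cv2.resize(p[140:300,220:380,::-1],None,fx=3.7,fy=3.7))
E
```

```text
clock: 2.95
position: [0.5165, -0.0548, 0.1008]
orientation: [-0.423, -3.112, 0.0]
ft_force: [-0.0, -0.2, -0.4]
gripper_width: 0.0499
finger_force: 0.0
2.95 [ 0.51649577 -0.05484814  0.10079189] 0.049859585511908985 [-0.04662221 -0.24733167 -0.42492098]
[272.95939751 231.13490504] [ 250  211   44   48 1527] [ 0.50601212 -0.08334189  0.074     ] [135.94680851 269.01547389] [ 100  234   61   69 1034] [ 0.50590165 -0.18445355  0.083     ]
```

View pics/w2.png

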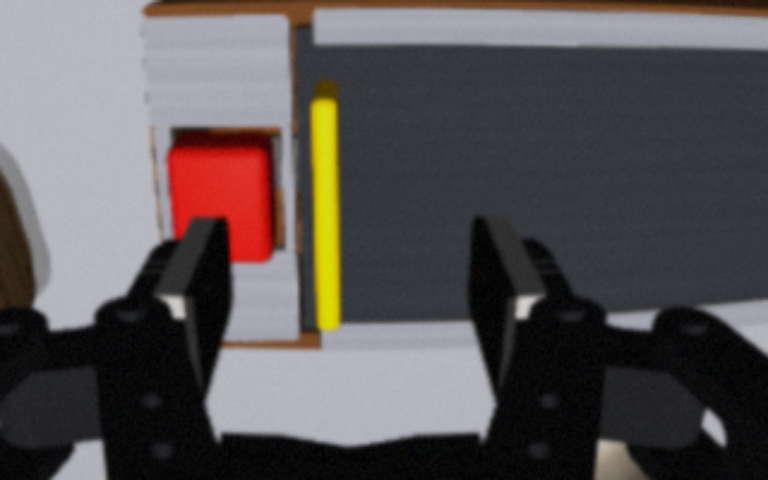

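View pics/s2.png

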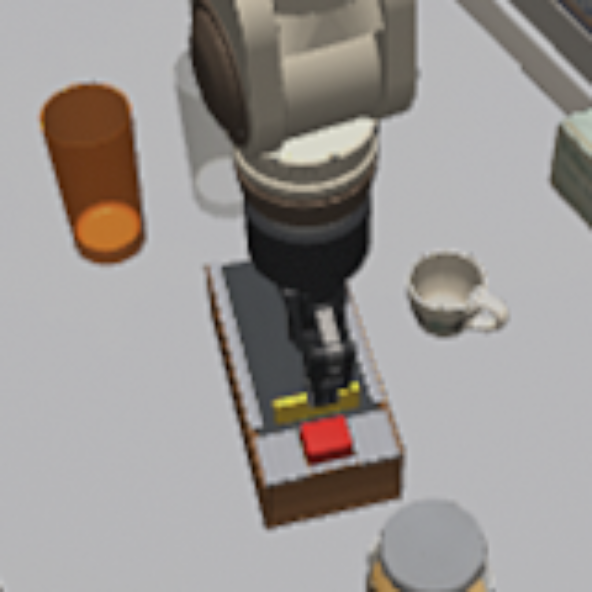

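The wrist crop shows the left finger over the button's near part and the right finger over the lid beyond the rib, with the rib between them. The scene crop agrees. I'll check the tip against the button by casting rays.

```bash
python3 - <<'E'
from h import *
f=np.load("w2.npz");ci={k:f[k] for k in f if k not in "pd"}
T=np.array([.5165,-.0548,0]);R=np.array([[.964,.267],[-.267,.964]]).T  # cols: box x, box y
def g(n,u,v,z):
    P=onplane(ci,(180+u/2.4,150+v/2.4),z,True);print(n,P.round(4),"rel TCP (bx,by)mm",(R.T@(P-T)[:2]*1000).round(1))
for z in (.101,.105): 
    g("fingA tip inner",229,220,z);g("fingA tip outer",190,220,z);g("fingB inner",472,218,z);g("fingB outer",512,218,z)
g("but TL",172,150,.074);g("but TR",270,150,.074);g("but BR",272,260,.074);g("rib front mid",338,200,.083)
o,_=ray(ci,(320,200),True);print(o)
E
```

```text
fingA tip inner [ 0.503  -0.0764  0.101 ] rel TCP (bx,by)mm [-18.8 -17.2]
fingA tip outer [ 0.5009 -0.0845  0.101 ] rel TCP (bx,by)mm [-23.  -24.5]
fingB inner [ 0.5162 -0.0272  0.101 ] rel TCP (bx,by)mm [ 7.1 26.7]
fingB outer [ 0.5186 -0.0189  0.101 ] rel TCP (bx,by)mm [11.6 34.1]
fingA tip inner [ 0.5016 -0.0752  0.105 ] rel TCP (bx,by)mm [-19.8 -15.7]
fingA tip outer [ 0.4995 -0.0832  0.105 ] rel TCP (bx,by)mm [-23.9 -22.8]
fingB inner [ 0.5143 -0.0274  0.105 ] rel TCP (bx,by)mm [ 5.2 27. ]
fingB outer [ 0.5167 -0.0193  0.105 ] rel TCP (bx,by)mm [ 9.7 34.1]
but TL [ 0.4917 -0.092   0.074 ] rel TCP (bx,by)mm [-33.9 -29.2]
but TR [ 0.498  -0.0686  0.074 ] rel TCP (bx,by)mm [-21.5  -8.4]
but BR [ 0.5261 -0.077   0.074 ] rel TCP (bx,by)mm [  3.4 -24. ]
rib front mid [ 0.5114 -0.0552  0.083 ] rel TCP (bx,by)mm [-5.1  0.9]
[ 0.45125173 -0.03564902  0.24357549]
```

With the axes put right, finger A's tip spans about -24 to -33 mm along box y from the TCP, and the button spans -18 to -43 mm, centred across. The rib's front face is at -2 mm and finger B's inner face at about +26 mm, so the lid should stop about 27 mm open. I'll go down and feel for contact.

```bash
python3 -m crank '[0,0,-8,0,0,0,-16,0,0,0,-24,0,0,0,-24,0]'
```

```text
clock: 3.45
position: [0.5162, -0.0548, 0.0756]
orientation: [-0.421, -3.111, 0.0]
ft_force: [0.6, 0.3, -0.5]
gripper_width: 0.0504
finger_force: 0.0
```

```bash
python3 -m crank '[0,0,-2,0,0,0,-4,0,0,0,-6,0,0,0,-6,0]'
```

```text
clock: 3.85
position: [0.5171, -0.0549, 0.0711]
orientation: [0.421, 3.113, 0.0]
ft_force: [-0.1, 0.5, -0.3]
gripper_width: 0.0499
finger_force: 0.0
```

```bash
python3 -m crank '[0,0,-2,0,0,0,-4,0,0,0,-5,0,0,0,-5,0]'
```

```text
clock: 4.25
position: [0.5171, -0.0549, 0.0662]
orientation: [0.421, 3.113, -0.0]
ft_force: [-1.1, -0.1, 2.7]
gripper_width: 0.05
finger_force: 2.0
```

Contact, at about 2.7 N. Now the press.

```bash
python3 -m crank '[0,0,-2,0,0,0,-4,0,0,0,-5,0,0,0,-6,0,0,0,-6,0,0,0,-6,0]'
```

```text
clock: 4.85
position: [0.5173, -0.0549, 0.0626]
orientation: [0.421, 3.111, -0.0]
ft_force: [-7.9, 2.7, 23.0]
gripper_width: 0.0499
finger_force: 13.8
```

```bash
python3 - <<'E'
from h import *
s=read_state();ci=camera_info("wrist");p,d=read_camera("wrist")
print(s["clock"],s["position"],s["gripper_width"],s["ft_force"],s["torque"],s["finger_force"])
cv2.imwrite("pics/w3.png",cv2.resize(p[150:350,180:500,::-1],None,fx=2.4,fy=2.4))
m=blob(yel(p),(250,150,450,300));print(m[0],onplane(ci,m[0],.083,True))
E
```

```text
4.85 [ 0.51728855 -0.05494736  0.06260141] 0.049903823997832844 [-7.91493123  2.71842464 23.0441033 ] [-0.1296403   1.90403623 -0.12739257] 13.765898295678198
[374.88773748 254.13989637] [ 0.51365253 -0.03050546  0.083     ]
```

View pics/w3.png

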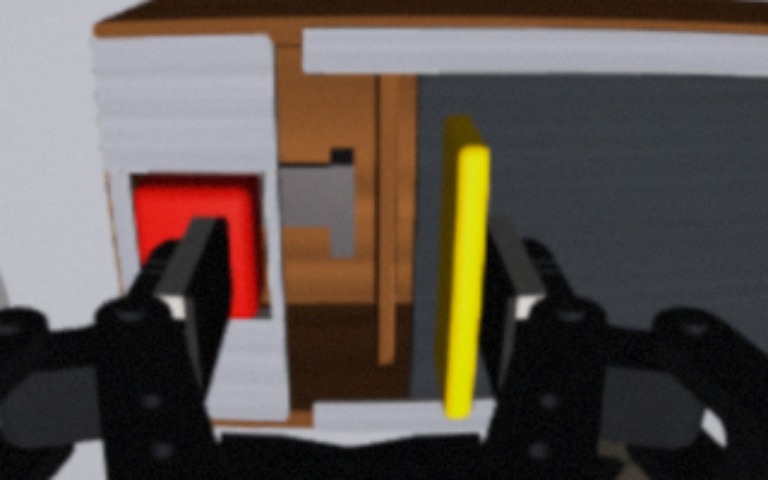

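The lid has run out about 27 mm and its rib (470,280 in the crop) lies against the right finger. The left finger holds the button down on its stop. I'll ease the push slightly and let it settle.

```bash
python3 -m crank '[0,0,0.5,0,0,0,1,0,0,0,1,0,0,0,1,0,0,0,1,0,0,0,1,0,0,0,1,0,0,0,1,0]'
python3 - <<'E'
from h import *
ci=camera_info("wrist");p,d=read_camera("wrist")
m=blob(yel(p),(250,150,450,300));print(m[0],onplane(ci,m[0],.083,True));s=read_state();print(s["ft_force"],s["finger_force"],s["position"])
p,d=read_camera("scene");cv2.imwrite("pics/s4.png",cv2.resize(p[140:300,220:380,::-1],None,fx=3.7,fy=3.7))
E
```

```text
clock: 5.7
position: [0.5172, -0.0549, 0.0627]
orientation: [0.421, 3.112, -0.0]
ft_force: [-6.3, 1.9, 16.3]
gripper_width: 0.0501
finger_force: 10.7
[374.82960413 254.17641997] [ 0.51369475 -0.03051429  0.083     ]
[-5.44165906  2.32742635 16.73898163] 10.674597846809775 [ 0.51724594 -0.05490298  0.06271943]
```

View pics/s4.png

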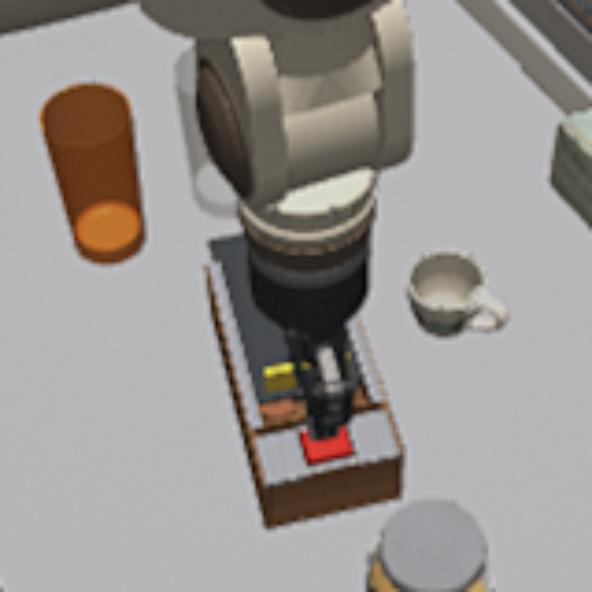

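The scene crop shows the button held down at (327,440) and the lid partly open, with its rib trapped at (285,375). The glass, cup and jar have not moved. The force is steady at about 16 N on the stop.

```bash
python3 -c "from workcell import hand_in; print(hand_in())"
```

```text
the job is handed in; nothing more can be done
None
```

Job handed in: one fingertip is holding the red button down at about 16 N, and the other has the lid trapped by its yellow rib about 27 mm open; the glass, cup and jar were not touched.

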